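# Get the spoon out from behind the breakfast things

### The arm

A 6-joint arm with a two-finger parallel gripper is mounted at the origin on the work surface. World frame = base frame: x ahead of the robot, y to its left, z up, the work surface at z = 0. Lengths are in mm, angles in rad, forces in N, time in s.
With the tool pointing down it reaches from about 250 to 850 mm from the base axis. Payload 12.5 kg.
Tool frame: the origin (TCP) lies on the front face of the gripper's body, between the roots of the fingers; the fingertips stand 84 mm ahead of it and the grasp point (between the pads) lies tcp_to_grasp ahead of it (tcp_to_grasp is the distance from the TCP to the grasp point, in mm); z points along the fingers, x is the direction in which the jaws open and shut, and the axes are right-handed (so a half turn about z gives the same grasp; the last joint's range is limited). The gripper opens to 93 mm and grips with 3 to 60 N. Pads are 15 mm wide; open, the fingers measure 128 mm over their backs; the gripper's body (75 mm by 188 mm) begins 65 mm behind the grasp point.
Start: joints at [-1.208, 0.351, 1.652, -0, 1.139, -0.085], TCP at [238.157, -495.748, 302.733] pointing down, gripper open.
Joint ranges: [-2.75, 2.75], [-0.79, 2.1], [0.01, 2.65], [-1.57, 4.71], [0.07, 3.14], [-2.87, 2.87]. Speed limits (rad/s): [2.22, 2.22, 2.79, 3.14, 3.14, 3.14].

### API

Orientations are given as a rotation vector (axis times angle).
In Python, from workcell import * gives the robot as it stands. The module is installed in compiled form; this text tells all that it offers.
- The arm moves only by the tool servo_tool, never from a script. Its argument "targets" is a list of rows, each a list of 3 entries, a list of its own where there are three numbers: the opening in per cent of the stroke, from 0 (shut) to 100 (fully open), then the shift along the tool's x, y, z in units of 50 mm (1.0 is 50 mm), then the turn, a rotation vector about the tool's x, y, z in units of 5 degrees (1.0 is 5 degrees). A call has 1 to 8 rows; each row is the pose to reach, as a shift and turn from the pose commanded when the call began, along the tool's axes at that moment; what a row does not reach only later rows make up. A row lasts 1/10 s, in which the tool goes at most 50 mm and 8.59 degrees, less where a joint would pass 70% of its speed; a pose out of reach is approached as far as the arm can. A call with a gripper value outside its range is refused whole. The fingers move at their own pace and stop on an object; the grip force is fixed at half the most. Time passes only in rows, so rows that repeat a pose let the fingers close. It gives the time, the measured TCP pose, the force and the opening at its end, in the units of the state.
- read_state(): the state, without advancing time (a new reading comes with each control period).
- get_image(name): name is "scene" or "top" or "wrist"; returns the picture (420x560x3 uint8, red, green, blue); there is no depth.
- camera_info(name): a dict with "vertical_fov" (degrees; the focal length in pixels is half the picture's height over the tangent of half this angle, whatever the lens; pixels are square), "cx", "cy" (the principal point, pixels), "extrinsics" (4x4, takes a point from camera to world coordinates). Camera axes: x right, y down, z forward; pixel columns grow to the right and rows downward; lengths in mm; the calibration is good to about 2 mm. A picture is of the moment at which its call begins: read the wrist's pose just before it. camera_info takes no time and is no camera call; for the wrist camera it gives the pose at the moment of the call.
- hand_in(): hands the job in, once; it reports no verdict.
Trained networks look in the newest picture that a camera, given by its name, has taken for a name from the list of things; names that differ only in an ending like _2 or _b are one class to them, and where a whole thing is asked for, a point or a joint stands for the part that bears it (a point fixed in the world has none). Each returns a list of dicts, best first, with "conf" (0 to 1); they miss things now and then, are a little off and sometimes report something else, mostly with a low value. They report only what shows in the picture. A call takes as long as a camera call.
- masks_of(target, camera): "pixels" (420x560 bool, what is visible of it) and "location" ([row, column] in pixels, amid what is visible of it).
- tip_of(target, camera): "location" ([row, column] in pixels: a listed point, or the origin of a listed thing).
The state is a dict: "time_s": time; "joints": joint angles; "qvel": joint speeds; "tau": joint torques, N m; "ee_pos": TCP position; "orientation": TCP orientation; "force": force on the tool from outside, world axes, zero at the start; "moment": the same for the moment, N m; "finger_gap": finger opening in mm.
Only numpy, scipy, OpenCV 4.12 (cv2) and the standard library are available. Lean on these libraries where they do the work, as an engineer would, in place of code of your own. Each camera call takes 0.05 s, during which the arm holds its last target. There are 200 camera calls.

### The job

The baby spoon lies behind the straw cup, the snack pot and the egg cup on the high-chair tray. First move all three onto the grey mat at the side and let them stand there, then lay the spoon centred and lengthwise on the white spoon rest, and only then stand each of the three back in the middle of the dark wooden coaster it came from. Keep the three upright throughout, and leave the lunch box where it is.

Things in the scene. Friction and masses are not known exactly. Their poses are not given: they have to be found in the camera images.
- straw_cup: stainless steel straw cup with a grey lid, upright, diameter 60, 90 tall to the lid's flat top, a short bent straw stub on the lid reaching 108 above the base; 0.11 to 0.22 kg. At the start it stands on the round coaster. Origin: centre of its underside, z up. The three standing things are round: grip them from above across the diameter at any yaw.
- snack_pot: white lidded snack pot with a flat white lid, upright plain cylinder, diameter 57, 54 tall, 0.08 to 0.15 kg; the lid stays on. At the start it stands on the square coaster. Origin: centre of its underside, z up.
- egg_cup: white ceramic egg cup, empty, 62 tall: foot diameter 42, narrow stem (22), cup with straight outer sides of diameter 48 between 40 and 62 above the base (grip there). 0.06 to 0.13 kg. At the start it stands on the small coaster. Origin: centre of its underside, z up.
- spoon: pale pink silicone baby spoon (stiff), lying on the tray behind (farther from the robot than) the row of three, 135 long: straight handle 13 wide and 11 high, round bowl end diameter 33, also 11 high. Origin: on the underside, in the middle of its length along the handle (good place to grip, across the handle); x runs along the handle towards the bowl, z up. 0.03 kg.
- round_coaster: large round dark wooden coaster, diameter 80, 4 thick, stuck to the tray; home of the straw cup. Origin: centre of its underside (z = 0). The tray's deck is z = 0 everywhere. The three coasters form a row across the tray, order changing from start to start, centres 85 mm or more apart.
- square_coaster: square dark wooden coaster, 72 x 72, 4 thick, stuck to the tray; home of the snack pot. Origin: centre of its underside (z = 0).
- small_coaster: small round dark wooden coaster, diameter 60, 4 thick, stuck to the tray; home of the egg cup. Origin: centre of its underside (z = 0).
- side_mat: plain grey rectangular mat, 270 (along its x) x 125 (along its y), 3 thick, stuck to the tray at its left or right end; the side area where the three things wait, room for them in a line along its x. Origin: centre of its underside (z = 0).
- spoon_rest: flat white ceramic spoon rest, a slab 170 (along its x) x 50 (along its y), 6 thick, its top flat, stuck to the tray in front of (nearer the robot than) the row. Origin: centre of its underside (z = 0).
- lunch_box: white lidded lunch box with a small closed drawer at the foot of its front, 175 x 120 x 62 tall, long side along its x, 0.6 kg, loose; it stands at the end of the tray opposite the mat and is not part of the job. Origin: centre of its underside. (Also about: a flat wooden teething ring, 11 tall, at the middle of the tray's far edge, and a bowl on the table well to the robot's left; the tray has a rim 10 high.)

How it is judged:
By the outcome, as a careful person would: the job done as asked, in the order asked, and still so for the second after the job is handed in, with the robot touching nothing.
It also fails if it takes over 136 s, if anything falls off the work surface, if the arm or the gripper's body presses on something with over 40 N, if the wrist force passes 120 N, or if a joint passes its speed limit or range.

## Working session

There is one attempt and no reset: what is moved stays moved. The work goes in short steps, Python scripts to look and compute and a tool call to move; the robot and the scene stay as the last step left them, time stands still between calls to the robot, and variables do not carry over. Pictures are saved under pics/ and viewed, about 12 in all and at most 16, crops included, and the job is handed in when it is done.

Besides the shell and the picture viewer there is one more tool, called as a command line: name --argument value ..., lists and objects as JSON in quotes. servo_tool: Moves the arm, as the interface text tells. Its arguments: {"type":"object","properties":{"targets":{"type":"array"}},"required":["targets"]}

```bash
mkdir -p pics; cat > h.py <<'E'
from workcell import *
import numpy as np, cv2
from scipy.spatial.transform import Rotation as R
def ray(cam,px,z,info=None):
    c=info or camera_info(cam); f=210/np.tan(np.radians(c["vertical_fov"])/2); E=np.array(c["extrinsics"])
    d=E[:3,:3]@np.array([(px[1]-c["cx"])/f,(px[0]-c["cy"])/f,1.]); o=E[:3,3]
    return o+d*(z-o[2])/d[2]
def save(n,im,k=1): cv2.imwrite(f"pics/{n}.png",cv2.resize(im[:,:,::-1],None,fx=k,fy=k))
def shift(p):
    s=read_state(); return R.from_rotvec(s["orientation"]).inv().apply(np.array(p)-s["ee_pos"])/50
E
python3 - <<'E'
from h import *
np.set_printoptions(precision=2,suppress=True)
s=read_state(); print({k:np.round(v,3) for k,v in s.items()})
try: print(tcp_to_grasp)
except Exception as e: print(e)
print(R.from_rotvec(s["orientation"]).as_matrix())
im=get_image("top"); save("top0",im,1.4); save("scene0",get_image("scene"),1.4)
Z=dict(straw_cup=0,snack_pot=0,egg_cup=0,spoon=0,round_coaster=0,square_coaster=0,small_coaster=0,side_mat=0,spoon_rest=0,lunch_box=0)
TZ=dict(straw_cup=94,snack_pot=58,egg_cup=66,spoon=11,round_coaster=4,square_coaster=4,small_coaster=4,side_mat=3,spoon_rest=6,lunch_box=62)
c=camera_info("top"); print(c)
for n in Z:
    t=tip_of(n,"top")[:2]; m=masks_of(n,"top")[:2]
    for a in t: print(n,"tip",round(a["conf"],2),np.round(a["location"],1),ray("top",a["location"],4 if n in("straw_cup","snack_pot","egg_cup") else 0)[:2])
    for a in m:
        ys,xs=np.nonzero(a["pixels"]); P=np.array([ray("top",(y,x),TZ[n],c)[:2] for y,x in zip(ys,xs)])
        cn=cv2.minAreaRect(P.astype(np.float32)); print("   mask",round(a["conf"],2),a["location"],len(ys),[np.round(v,1) for v in cn])
E
```

```text
{'time_s': np.float64(0.0), 'joints': array([-1.21,  0.35,  1.65,  0.  ,  1.14, -0.09]), 'qvel': array([ 0., -0., -0., -0.,  0., -0.]), 'tau': array([  0.  , -49.73, -28.53,   0.07,   0.03,  -0.  ]), 'ee_pos': array([ 238.07, -495.52,  302.19]), 'orientation': array([-2.66,  1.67,  0.  ]), 'force': array([ 0.8 ,  0.89, -0.29]), 'moment': array([-0.02,  0.03,  0.01]), 'finger_gap': np.float64(92.966)}
65.3
[[ 0.43 -0.9  -0.  ]
 [-0.9  -0.43  0.  ]
 [-0.   -0.   -1.  ]]
{'vertical_fov': 42.763370348357924, 'cx': 279.70855241191606, 'cy': 216.79606653097775, 'extrinsics': array([[ -0.1 ,  -0.97,   0.23, 343.84],
       [ -0.99,   0.1 ,  -0.02,   0.25],
       [ -0.  ,  -0.23,  -0.97, 887.83],
       [  0.  ,   0.  ,   0.  ,   1.  ]])}
straw_cup tip 0.71 [219.8 272.4] [551.28  -7.86]
   mask 0.65 [211.7, 265.1] 1533 [array([546.5,  -1.8]), array([58.3, 75.6]), np.float64(84.2)]
snack_pot tip 0.78 [223.6 209.5] [555.51  98.52]
   mask 0.68 [217.0, 204.3] 1168 [array([552. ,  99.8]), array([65.2, 56.1]), np.float64(39.7)]
   mask 0.27 [257.1, 109.6] 12012 [array([512.8, 248.6]), array([118
[... 940 characters left out ...]
41 [array([545.3,  -0.2]), array([81.6, 56.5]), np.float64(85.7)]
side_mat tip 0.89 [255.6 113.1] [518.05 263.38]
   mask 0.7 [258.8, 115.0] 12033 [array([524.1, 263.6]), array([126.8, 271.3]), np.float64(88.0)]
   mask 0.53 [235.0, 265.9] 380 [array([543.7,  -0.7]), array([76.3, 49.6]), np.float64(85.6)]
spoon_rest tip 0.63 [253.8 111.9] [521.31 265.3 ]
spoon_rest tip 0.35 [220.9 205. ] [561.94 106.24]
   mask 0.89 [294.4, 245.0] 3147 [array([430.3,  47.7]), array([ 52.2, 170.4]), np.float64(5.7)]
lunch_box tip 0.7 [251.8 113.7] [524.4 262.2]
lunch_box tip 0.59 [217.9 417.5] [ 530.46 -253.81]
   mask 0.82 [212.3, 426.0] 8595 [array([ 526.2, -250. ]), array([127.3, 181.2]), np.float64(88.3)]
```

View pics/top0.png

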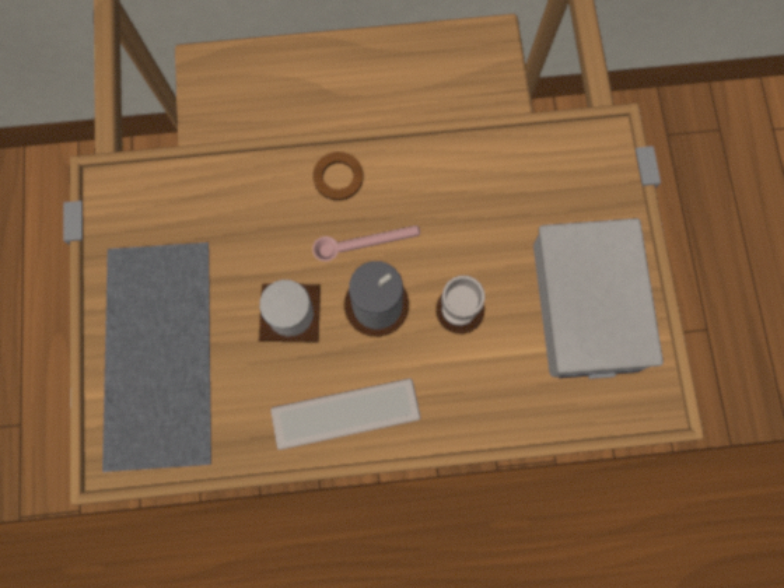

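View pics/scene0.png

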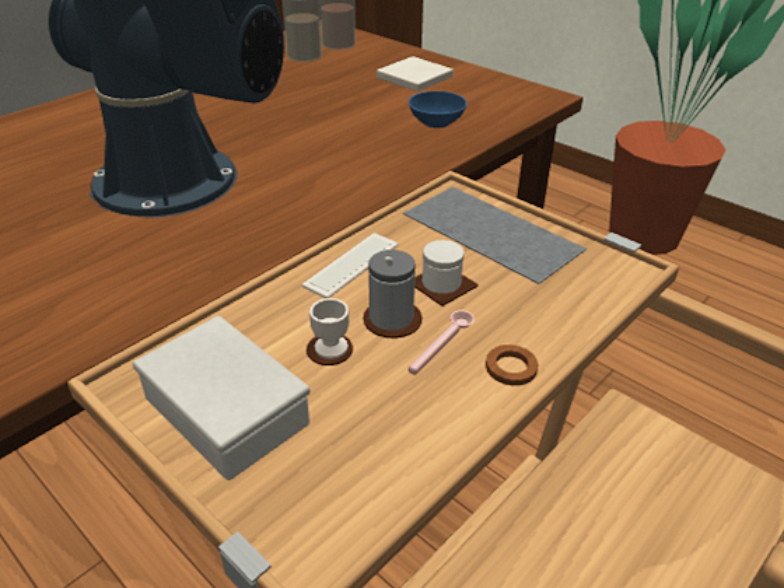

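The top picture shows the grey mat on the left (col 160, row 355), then the pot (290,310), the cup (376,300), the egg cup (462,300), the spoon behind them (365,243) and the rest in front (345,412). The lunch box is on the right. The scene view agrees. I'll go above the pot first, with the jaws along world x.

servo_tool --targets '[[100,[-3.0,-4.0,0],[0,0,-5]],[100,[-7.98,-10.92,0],[0,0,-12.84]],[100,[-7.98,-10.92,0],[0,0,-12.84]],[100,[-7.98,-10.92,0],[0,0,-12.84]],[100,[-7.98,-10.92,0],[0,0,-12.84]],[100,[-7.98,-10.92,0],[0,0,-12.84]],[100,[-7.98,-10.92,0],[0,0,-12.84]],[100,[-7.98,-10.92,0],[0,0,-12.84]]]'

```text
time_s: 1.9
ee_pos: [427.5, -141.1, 303.1]
orientation: [3.141, 0.005, 0.001]
force: [1.0, -1.5, 0.1]
finger_gap: 93.0
```

```bash
python3 - <<'E'
from h import *
s=read_state();print(s["ee_pos"],s["orientation"],s["joints"])
r=R.from_rotvec(s["orientation"]); print(shift([556,101,300]), (r.inv()*R.from_rotvec([np.pi,0,0])).as_rotvec(degrees=True)/5)
E
```

```text
[ 427.45169184 -141.13572997  303.05063011] [3.14122450e+00 4.73530250e-03 1.13667914e-03] [-4.22378117e-01  1.66918067e-01  1.89597359e+00 -3.91136302e-05
  1.07789146e+00 -4.25374561e-01]
[ 2.58551078 -4.83496361  0.06111537] [ 0.00417542 -0.00829318  0.03454865]
```

servo_tool --targets '[[100,[2.58,-4.84,0.2],[0,0,0]],[100,[2.58,-4.84,0.6],[0,0,0]],[100,[2.58,-4.84,1.0],[0,0,0]],[100,[2.58,-4.84,1.0],[0,0,0]],[100,[2.58,-4.84,1.0],[0,0,0]],[100,[2.58,-4.84,1.0],[0,0,0]],[100,[2.58,-4.84,1.0],[0,0,0]],[100,[2.58,-4.84,1.0],[0,0,0]]]'

```text
time_s: 2.7
ee_pos: [556.3, 98.7, 252.5]
orientation: [3.141, -0.002, -0.001]
force: [-0.3, -0.3, 0.0]
finger_gap: 92.8
```

```bash
cat >> h.py <<'E'
TZ=dict(straw_cup=94,snack_pot=58,egg_cup=66,spoon=11,round_coaster=4,square_coaster=4,small_coaster=4,side_mat=3,spoon_rest=6)
def look(cam,names,pic=None,k=1.4,tz=TZ):
    s=read_state(); c=camera_info(cam); im=get_image(cam)
    if pic: save(pic,im,k)
    print("tcp",np.round(s["ee_pos"],1),"rv",np.round(s["orientation"],3),"F",np.round(s["force"],1),"gap",round(float(s["finger_gap"]),1),"t",s["time_s"])
    for n in names:
        for a in tip_of(n,cam)[:1]: print(n,"tip",round(a["conf"],2),np.round(a["location"]),np.round(ray(cam,a["location"],0,c)[:2],1))
        for a in masks_of(n,cam)[:1]:
            cs=max(cv2.findContours(a["pixels"].astype(np.uint8),0,1)[0],key=len)[:,0]
            P=np.array([ray(cam,(y,x),tz[n],c)[:2] for x,y in cs],np.float32)
            q=cv2.minAreaRect(P); print("   mask",round(a["conf"],2),np.round(a["location"]),"rect",np.round(q[0],1),np.round(q[1],1),round(q[2],1),"ell",[np.round(v,1) for v in cv2.fitEllipse(P)[:2]])
E
python3 - <<'E'
from h import *
look("wrist",["snack_pot","square_coaster","straw_cup"],"w1")
E
```

```text
tcp [556.3  98.7 252.5] rv [ 3.141e+00 -2.000e-03 -1.000e-03] F [-0.3 -0.3  0. ] gap 92.8 t 2.7
snack_pot tip 0.79 [184. 279.] [553.7 100.9]
   mask 0.61 [195. 282.] rect [559.4 103.7] [62.  55.5] 69.5 ell [array([558.1, 103.7]), array([54.3, 62.9])]
   mask 0.94 [156. 292.] rect [559.9 101.5] [72.7 73.5] 83.2 ell [array([559.2,  95.6]), array([76. , 95.8])]
straw_cup tip 0.94 [282. 286.] [561.2  -5.7]
   mask 0.73 [298. 283.] rect [557.2  34.3] [64.2 55.3] 89.9 ell [array([557.2,  29.1]), array([54.9, 70.5])]
```

View pics/w1.png

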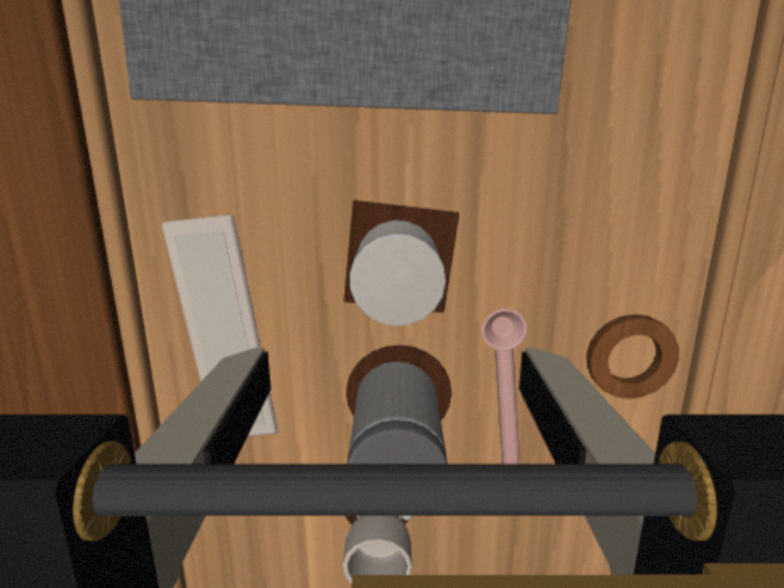

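The wrist view has +y up and +x right. The pot's lid is at (398,280), the square coaster's corners are at (354,201), (459,212), (443,312) and (345,302), and the spoon bowl at (504,330) is clear of the fingers.

```bash
python3 - <<'E'
from h import *
f=lambda x,y,z:np.round(ray("wrist",(y/1.4,x/1.4),z)[:2],1)
print("pot",f(398,280,58)); Q=[f(*p,4) for p in[(354,201),(459,212),(443,312),(345,302)]]; print("sq",np.mean(Q,0),Q)
print("mat",f(131,99,3),f(559,114,3),"bowl",f(504,330,6), "cup rounds",f(347,392,4),f(451,390,4),f(399,346,4))
E
```

```text
pot [559.1 100.3]
sq [561.1   100.325] [array([530.3, 139.6]), array([600.5, 132.1]), array([591.6,  60.9]), array([522. ,  68.7])]
mat [391.5 203.7] [662.  193.9] bowl [635.5  47.8] cup rounds [521.1  -2.6] [599.2  -1.2] [560.2  34.7]
```

servo_tool --targets '[[85,[0.03,-0.03,0.7],[0,0,0]],[85,[0.03,-0.03,1.5],[0,0,0]],[85,[0.03,-0.03,2.2],[0,0,0]],[85,[0.03,-0.03,2.7],[0,0,0]],[85,[0.03,-0.03,2.95],[0,0,0]],[85,[0.03,-0.03,2.95],[0,0,0]],[85,[0.03,-0.03,2.95],[0,0,0]]]'

```text
time_s: 3.75
ee_pos: [558.5, 100.1, 106.3]
orientation: [-3.141, 0.004, -0.002]
force: [0.0, 0.9, 1.6]
finger_gap: 79.3
```

servo_tool --targets '[[60,[0,0,0],[0,0,0]],[50,[0,0,0],[0,0,0]],[50,[0,0,0],[0,0,0]],[50,[0,0,0],[0,0,0]],[50,[0,0,0],[0,0,0]],[50,[0,0,0],[0,0,0]],[50,[0,0,0],[0,0,0]]]'

```text
time_s: 4.45
ee_pos: [558.2, 100.2, 105.8]
orientation: [-3.142, 0.004, -0.001]
force: [-0.8, -0.2, 5.8]
finger_gap: 56.2
```

```bash
python3 - <<'E'
from h import *
s=read_state(); print(s["ee_pos"],s["force"],s["finger_gap"]); print(camera_info("wrist")["extrinsics"].round(2) if hasattr(camera_info("wrist")["extrinsics"],"round") else camera_info("wrist")["extrinsics"])
E
```

```text
[558.19364911 100.17768438 105.84905142] [-0.80164194 -0.2485999   5.82627295] 56.191346843168304
[[ 1.0000e+00 -0.0000e+00  0.0000e+00  5.5857e+02]
 [-0.0000e+00 -9.6000e-01 -3.0000e-01  1.8197e+02]
 [ 0.0000e+00  3.0000e-01 -9.6000e-01  1.8775e+02]
 [ 0.0000e+00  0.0000e+00  0.0000e+00  1.0000e+00]]
```

servo_tool --targets '[[50,[0,0,-0.4],[0,0,0]],[50,[0,0,-0.8],[0,0,0]],[50,[0.5,-0.8,-0.8],[0,0,0]],[50,[0.9,-1.6,-0.8],[0,0,0]],[50,[1.28,-2.4,-0.8],[0,0,0]],[50,[1.28,-2.9,-0.8],[0,0,0]],[50,[1.28,-3.18,-0.8],[0,0,0]],[50,[1.28,-3.18,-0.8],[0,0,0]]]'

```text
time_s: 5.25
ee_pos: [621.8, 260.1, 144.9]
orientation: [3.141, -0.001, -0.001]
force: [0.8, 0.0, -1.1]
finger_gap: 56.5
```

servo_tool --targets '[[50,[0,0,0.2],[0,0,0]],[50,[0,0,0.5],[0,0,0]],[50,[0,0,0.7],[0,0,0]],[50,[0,0,0.81],[0,0,0]],[50,[0,0,0.81],[0,0,0]],[50,[0,0,0.81],[0,0,0]]]'

```text
time_s: 5.85
ee_pos: [622.3, 258.5, 104.3]
orientation: [3.141, -0.005, -0.001]
force: [1.0, 0.3, -0.4]
finger_gap: 56.4
```

```bash
python3 - <<'E'
from h import *
look("top",["snack_pot","square_coaster"],"top1")
E
```

```text
tcp [622.3 258.5 104.3] rv [ 3.141e+00 -5.000e-03 -1.000e-03] F [ 1.   0.3 -0.4] gap 56.4 t 5.85
snack_pot tip 0.76 [195. 112.] [623.2 263.1]
   mask 0.71 [191. 119.] rect [612.9 233.1] [59.4 22.7] 11.6 ell [array([610.1, 233.4]), array([21.5, 59.5])]
square_coaster tip 0.71 [224. 206.] [557.1 105. ]
   mask 0.72 [222. 205.] rect [558.2 103.3] [72.2 71.1] 84.2 ell [array([557.6, 103.6]), array([81.3, 83.2])]
```

View pics/top1.png

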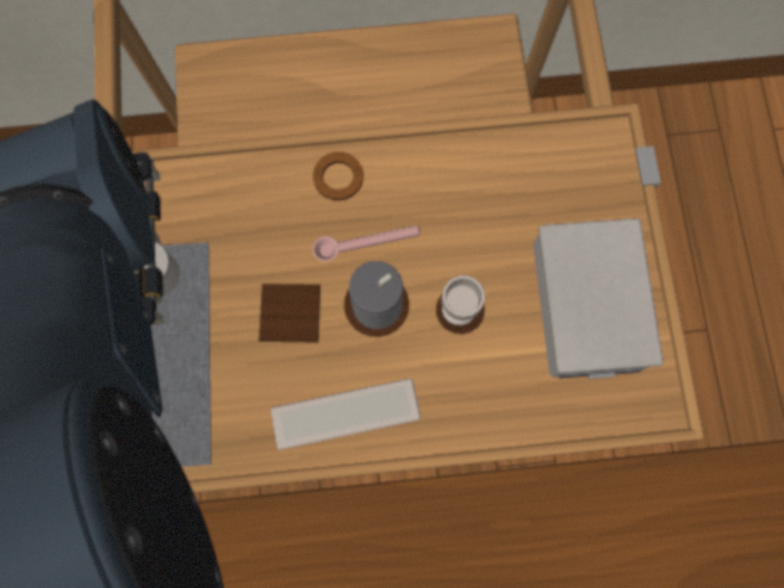

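servo_tool --targets '[[75,[0,0,0],[0,0,0]],[75,[0,0,0],[0,0,0]],[75,[0,0,0],[0,0,0]],[75,[0,0,0],[0,0,0]],[75,[0,0,-0.5],[0,0,0]],[75,[0,0,-1.3],[0,0,0]],[75,[0,0.4,-2.1],[0,0,0]],[75,[-0.3,1.2,-2.9],[0,0,0]]]'

```text
time_s: 6.9
ee_pos: [610.0, 205.4, 246.0]
orientation: [-3.141, 0.001, -0.004]
force: [0.5, -0.8, -0.2]
finger_gap: 69.8
```

servo_tool --targets '[[75,[-1.3,5.97,0],[0,0,0]],[75,[-1.3,5.97,0],[0,0,0]],[75,[-1.3,5.97,0],[0,0,0]],[75,[-1.3,5.97,0],[0,0,0]],[75,[-1.3,5.97,0],[0,0,0]],[75,[-1.3,5.97,0],[0,0,0]],[75,[-1.3,5.97,0],[0,0,0]],[75,[-1.3,5.97,0],[0,0,0]]]'

```text
time_s: 7.7
ee_pos: [543.5, -94.5, 244.1]
orientation: [-3.142, 0.008, -0.001]
force: [-0.8, 0.6, 0.9]
finger_gap: 69.5
```

```bash
python3 - <<'E'
from h import *
look("wrist",["egg_cup","small_coaster","straw_cup","round_coaster"],"w2")
look("top",["snack_pot","side_mat"])
E
```

```text
tcp [543.5 -94.5 244.1] rv [-3.142e+00  8.000e-03 -1.000e-03] F [-0.8  0.6  0.9] gap 69.5 t 7.7
egg_cup tip 0.95 [200. 281.] [ 543.5 -106.6]
   mask 0.87 [215. 281.] rect [543.1 -97.6] [46.1 56. ] 9.4 ell [array([544. , -98.5]), array([45.3, 56. ])]
   mask 0.75 [180. 278.] rect [540.8 -92.7] [59.1 36.9] 7.9 ell [array([ 542.8, -106.1]), array([55.8, 59.5])]
straw_cup tip 0.69 [ 88. 299.] [559.7  -3.9]
   mask 0.73 [374. 275.] rect [ 533.1 -245.9] [ 52.7 152.4] 89.7 ell [array([ 528.1, -242.4]), array([ 49.4, 211.7])]
   mask 0.57 [111. 261.] rect [530.5 -20. ] [13.3 58. ] 28.9 ell [array([590.5,  14.2]), array([106. , 149.1])]
tcp [543.8 -92.9 243.8] rv [-3.142e+00  2.000e-03  0.000e+00] F [-0.7 -1.4 -0.1] gap 69.4 t 8.15
snack_pot tip 0.83 [195. 113.] [623.9 259.8]
   mask 0.81 [193. 108.] rect [611.9 253.9] [76.3 54.9] 40.5 ell [array([612.8, 253.3]), array([55.7, 78.1])]
side_mat tip 0.6 [253. 115.] [521.7 260.6]
   mask 0.71 [268. 115.] rect [524.6 263.9] [126.  269.9] 88.0 ell [array([517.6, 264.8]), array([141. , 318.5])]
```

View pics/w2.png

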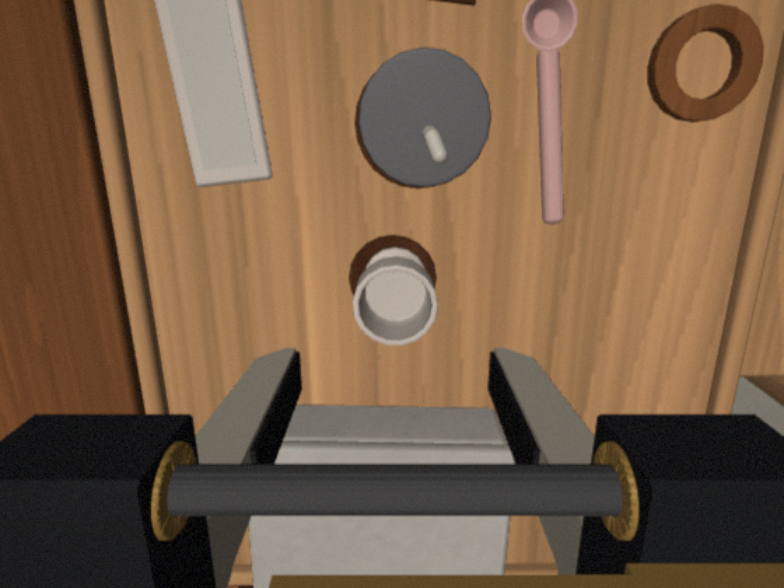

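The rim of the egg cup is at (395,301), its coaster centre at about (393,279), and the straw cup's lid at (424,117).

```bash
python3 - <<'E'
from h import *
f=lambda x,y,z:np.round(ray("wrist",(y/1.4,x/1.4),z)[:2],1)
print("egg",f(395,301,66),"coaster",f(350,278,4),f(436,278,4),f(393,236,4),"lid",f(424,117,94),"spoon end",f(553,221,6),"bowl",f(550,22,6),"rest",f(198,185,6),f(270,175,6),"box",f(290,405,62))
print(read_state()["ee_pos"])
E
```

```text
egg [544.5 -98.3] coaster [ 514.  -102.5] [ 572.4 -102.6] [543.3 -73.7] lid [557.5  -2.8] spoon end [647.6 -63.7] bowl [635.   52.5] rest [419.1 -40.1] [465.5 -34. ] box [ 480.9 -165.7]
[543.67350292 -93.44532168 243.91369608]
```

servo_tool --targets '[[75,[0,0.13,0.7],[0,0,0]],[75,[0,0.13,1.5],[0,0,0]],[75,[0,0.13,2.1],[0,0,0]],[75,[0,0.13,2.4],[0,0,0]],[75,[0,0.13,2.49],[0,0,0]],[75,[0,0.13,2.49],[0,0,0]],[75,[0,0.13,2.49],[0,0,0]]]'

```text
time_s: 9.1
ee_pos: [544.3, -100.1, 120.7]
orientation: [3.141, -0.004, 0.003]
force: [-0.5, -0.2, -0.1]
finger_gap: 69.9
```

servo_tool --targets '[[55,[0,0,0],[0,0,0]],[40,[0,0,0],[0,0,0]],[40,[0,0,0],[0,0,0]],[40,[0,0,0],[0,0,0]],[40,[0,0,0],[0,0,0]],[40,[0,0,0],[0,0,0]],[40,[0,0,0],[0,0,0]]]'

```text
time_s: 9.8
ee_pos: [543.8, -100.1, 119.8]
orientation: [3.141, -0.004, 0.001]
force: [-0.6, 0.7, 6.5]
finger_gap: 47.6
```

servo_tool --targets '[[40,[0,0,-0.6],[0,0,0]],[40,[0,0,-1.4],[0,0,0]],[40,[0,0,-2.2],[0,0,0]],[40,[0,0,-2.7],[0,0,0]],[40,[-0.05,-0.9,-2.7],[0,0,0]],[40,[-0.1,-1.8,-2.7],[0,0,0]],[40,[-0.15,-2.7,-2.7],[0,0,0]],[40,[-0.2,-3.6,-2.7],[0,0,0]]]'

```text
time_s: 10.6
ee_pos: [533.6, 81.6, 254.4]
orientation: [-3.142, 0.005, 0.0]
force: [1.3, -0.3, -0.5]
finger_gap: 47.4
```

servo_tool --targets '[[40,[-0.05,-0.9,0],[0,0,0]],[40,[-0.1,-1.8,0],[0,0,0]],[40,[-0.14,-2.6,0.4],[0,0,0]],[40,[-0.14,-3.2,1.0],[0,0,0]],[40,[-0.14,-3.64,1.6],[0,0,0]],[40,[-0.14,-3.64,2.0],[0,0,0]],[40,[-0.14,-3.64,2.0],[0,0,0]],[40,[-0.14,-3.64,2.0],[0,0,0]]]'

```text
time_s: 11.4
ee_pos: [527.7, 261.8, 154.8]
orientation: [3.141, -0.004, -0.0]
force: [-0.4, 0.3, -0.6]
finger_gap: 47.7
```

servo_tool --targets '[[40,[0,0,0.3],[0,0,0]],[40,[0,0,0.55],[0,0,0]],[40,[0,0,0.71],[0,0,0]],[40,[0,0,0.71],[0,0,0]],[40,[0,0,0.71],[0,0,0]],[72,[0,0,0.71],[0,0,0]],[72,[0,0,0.71],[0,0,0]],[72,[0,0,0.71],[0,0,0]]]'

```text
time_s: 12.2
ee_pos: [527.6, 262.0, 119.0]
orientation: [-3.142, 0.004, -0.0]
force: [1.4, 0.8, 0.1]
finger_gap: 65.5
```

servo_tool --targets '[[72,[0,0,0],[0,0,0]],[72,[0,0,-0.4],[0,0,0]],[72,[0,0,-1.2],[0,0,0]],[72,[0,0,-2.0],[0,0,0]],[85,[0,0.5,-2.8],[0,0,0]],[85,[0.2,1.5,-3.2],[0,0,0]],[85,[0.4,2.5,-3.2],[0,0,0]],[85,[0.6,3.5,-3.2],[0,0,0]]]'

```text
time_s: 13.0
ee_pos: [556.1, 91.7, 280.1]
orientation: [-3.141, 0.003, -0.003]
force: [0.2, 0.7, -1.1]
finger_gap: 79.2
```

```bash
python3 - <<'E'
from h import *
look("wrist",["straw_cup","round_coaster"],"w3")
E
```

```text
tcp [556.1  91.7 280.1] rv [-3.141e+00  3.000e-03 -3.000e-03] F [ 0.2  0.7 -1.1] gap 79.2 t 13.0
straw_cup tip 0.74 [263. 286.] [561.7  -4.5]
   mask 0.74 [290. 284.] rect [557.6  17.3] [87.  58.8] 89.8 ell [array([557.5,  13.1]), array([57.7, 92.8])]
   mask 0.93 [243. 289.] rect [560.1   8. ] [56.1 78.2] 85.6 ell [array([558.8,  -4.5]), array([73.1, 75. ])]
```

View pics/w3.png

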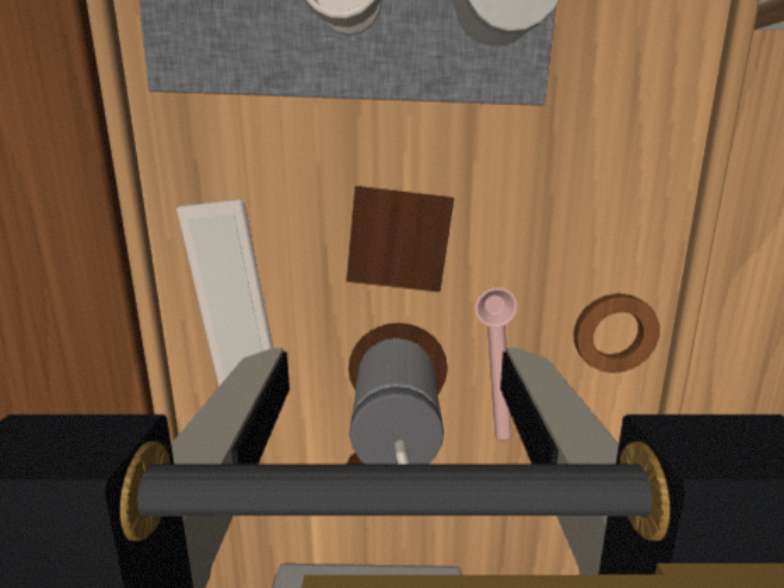

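The egg cup and pot stand on the mat. The straw cup's lid is at (396,428) and the empty square coaster's corners are at (356,186), (453,197), (441,291) and (347,281).

servo_tool --targets '[[85,[0.04,0.9,0],[0,0,0]],[85,[0.04,1.7,0],[0,0,0]],[85,[0.04,1.9,0],[0,0,0]],[85,[0.04,1.9,0.8],[0,0,0]],[85,[0.04,1.9,1.7],[0,0,0]],[85,[0.04,1.9,2.5],[0,0,0]],[85,[0.04,1.9,2.9],[0,0,0]],[85,[0.04,1.9,2.9],[0,0,0]]]'

```text
time_s: 14.05
ee_pos: [556.3, -0.0, 131.2]
orientation: [-3.141, 0.001, 0.008]
force: [-1.2, 0.6, -0.4]
finger_gap: 79.0
```

servo_tool --targets '[[60,[0,0,0],[0,0,0]],[50,[0,0,0],[0,0,0]],[50,[0,0,0],[0,0,0]],[50,[0,0,0],[0,0,0]],[50,[0,0,0],[0,0,0]],[50,[0,0,0],[0,0,0]],[50,[0,0,0],[0,0,0]]]'

```text
time_s: 14.75
ee_pos: [558.2, -1.5, 135.3]
orientation: [-3.141, 0.004, -0.003]
force: [-0.1, 2.1, 6.8]
finger_gap: 59.8
```

```bash
python3 - <<'E'
from h import *
im=get_image("wrist")
c=camera_info("wrist"); print(read_state()["ee_pos"],read_state()["finger_gap"])
E
```

```text
[558.20606386  -1.54430679 135.30932945] 59.48976653377279
```

servo_tool --targets '[[50,[0,0,-0.6],[0,0,0]],[50,[0,0,-1.3],[0,0,0]],[50,[-0.3,-0.5,-1.8],[0,0,0]],[50,[-0.8,-1.2,-1.8],[0,0,0]],[50,[-1.3,-1.9,-1.8],[0,0,0]],[50,[-1.8,-2.6,-1.8],[0,0,0]],[50,[-2.3,-3.3,-1.8],[0,0,0]],[50,[-2.48,-4.1,-1.8],[0,0,0]]]'

```text
time_s: 15.6
ee_pos: [432.1, 204.4, 224.5]
orientation: [3.141, -0.004, -0.0]
force: [1.4, 0.1, -1.2]
finger_gap: 59.4
```

servo_tool --targets '[[50,[0,-0.7,0],[0,0,0]],[50,[0,-1.23,0],[0,0,0]],[50,[0,-1.23,0.4],[0,0,0]],[50,[0,-1.23,1.0],[0,0,0]],[50,[0,-1.23,1.5],[0,0,0]],[50,[0,-1.23,1.5],[0,0,0]],[50,[0,-1.23,1.5],[0,0,0]]]'

```text
time_s: 16.3
ee_pos: [434.5, 265.1, 149.7]
orientation: [-3.141, 0.004, -0.0]
force: [1.5, 0.8, -0.5]
finger_gap: 59.8
```

servo_tool --targets '[[50,[0,0,0.2],[0,0,0]],[50,[0,0,0.3],[0,0,0]],[50,[0,0,0.3],[0,0,0]],[50,[0,0,0.3],[0,0,0]],[78,[0,0,0.3],[0,0,0]],[78,[0,0,0.3],[0,0,0]],[78,[0,0,0.3],[0,0,0]],[78,[0,0,0.3],[0,0,0]]]'

```text
time_s: 17.1
ee_pos: [434.3, 265.1, 134.0]
orientation: [-3.142, 0.004, -0.0]
force: [-0.8, 0.2, 0.8]
finger_gap: 72.9
```

servo_tool --targets '[[78,[0,0,-0.5],[0,0,0]],[78,[0,0,-1.3],[0,0,0]],[78,[0,0,-2.1],[0,0,0]],[60,[0,0.4,-2.6],[0,0,0]],[50,[0.8,1.0,-2.6],[0,0,0]],[40,[1.6,1.8,-2.6],[0,0,0]],[40,[2.4,2.6,-2.6],[0,0,0]],[40,[3.2,3.4,-2.6],[0,0,0]]]'

```text
time_s: 17.9
ee_pos: [581.1, 107.0, 264.1]
orientation: [-3.142, 0.004, -0.0]
force: [0.7, 0.0, 0.2]
finger_gap: 39.0
```

servo_tool --targets '[[40,[0.9,2,0.6],[0,0,-1.26]],[40,[0.9,2,0.6],[0,0,-1.26]],[40,[0.9,2,0.6],[0,0,-1.26]],[40,[0.9,2,0.6],[0,0,-1.26]],[40,[0.9,2,0.6],[0,0,-1.26]]]'

```text
time_s: 18.4
ee_pos: [624.4, 9.5, 234.1]
orientation: [-3.137, -0.169, 0.0]
force: [0.5, -0.2, 0.5]
finger_gap: 36.9
```

```bash
python3 - <<'E'
from h import *
look("wrist",["spoon"],"w4")
look("top",["spoon","spoon_rest","straw_cup","egg_cup","snack_pot","round_coaster","small_coaster","square_coaster"],"top2")
E
```

```text
tcp [624.4   9.5 234.1] rv [-3.137 -0.169  0.   ] F [ 0.5 -0.2  0.5] gap 36.9 t 18.4
spoon tip 0.87 [202. 297.] [6.398e+02 1.000e-01]
   mask 0.57 [180. 298.] rect [639.    1.3] [ 31.2 131.8] 6.2 ell [array([637.9,  14.8]), array([ 27.5, 141.4])]
tcp [624.4  10.1 234.6] rv [-3.137e+00 -1.710e-01 -1.000e-03] F [ 0.3  0.6 -0.6] gap 37.2 t 18.55
   mask 0.55 [188. 106.] rect [631.5 270.5] [71.7 59.1] 48.8 ell [array([630.6, 272.4]), array([59.5, 71.6])]
   mask 0.68 [301.  84.] rect [435.9 278.1] [27.9 57.5] 75.3 ell [array([435.4, 276.3]), array([28.1, 60.8])]
egg_cup tip 0.66 [252. 113.] [524.4 262.7]
   mask 0.88 [244. 101.] rect [526.6 267.5] [31.6 48.2] 73.9 ell [array([525.9, 265.8]), array([32.7, 50. ])]
snack_pot tip 0.78 [194. 111.] [625.1 263.9]
   mask 0.98 [188. 106.] rect [616.  255.8] [66.3 55.1] 49.8 ell [array([615.1, 257.5]), array([55.9, 66.2])]
small_coaster tip 0.56 [222. 329.] [ 538.  -102.9]
```

View pics/w4.png

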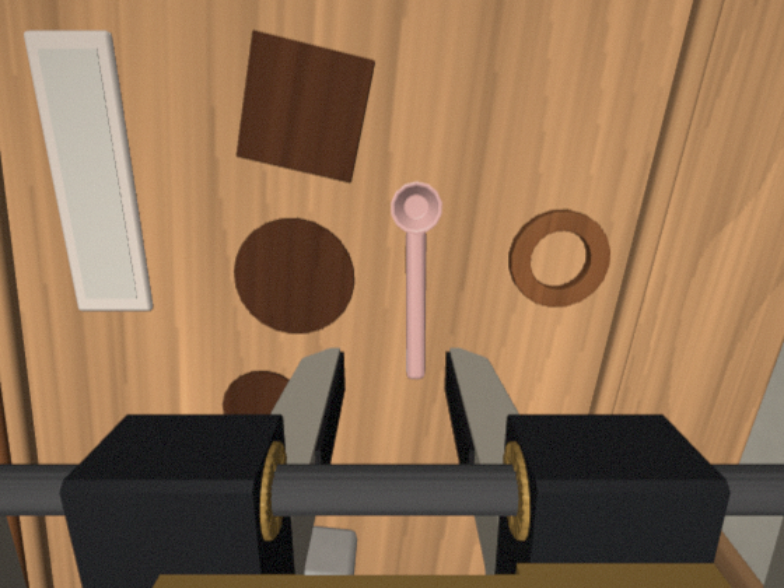

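View pics/top2.png

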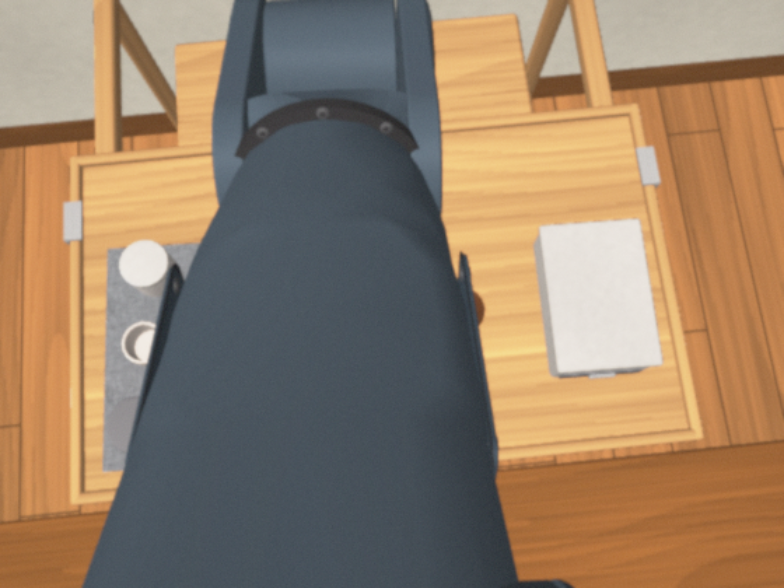

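The three stand on the mat. In w4 the spoon runs from bowl centre (416,207) to handle end (415,377). The rest's corners are (26,32), (110,31), (152,310) and (80,310), and the coasters are in plain view.

```bash
python3 - <<'E'
from h import *
f=lambda x,y,z:np.round(ray("wrist",(y/1.4,x/1.4),z)[:2],1)
b=f(416.5,208,8);t=f(415,377,6);d=(b-t)/np.linalg.norm(b-t);print("spoon",b,t,np.degrees(np.arctan2(d[1],d[0])),"org from tail",t+67.5*d,"from bowl",b-51*d)
Q=np.array([f(*p,6) for p in[(26,32),(110,31),(152,310),(80,310)]]);print("rest",Q,Q.mean(0),[np.degrees(np.arctan2(*(v)[::-1])) for v in(Q[0]-Q[3],Q[1]-Q[2])],np.linalg.norm(Q-np.roll(Q,1,0),axis=1))
S=np.array([f(*p,4) for p in[(254,31),(375,60),(351,182),(237,156)]]);print("square",S.mean(0))
print("round",f(235,275,4),f(355,275,4),f(295,218,4),f(295,333,4))
im=get_image("wrist"); c=camera_info("wrist")
for n in["spoon_rest","round_coaster","square_coaster"]:
  for a in masks_of(n,"wrist")[:2]:
    cs=max(cv2.findContours(a["pixels"].astype(np.uint8),0,1)[0],key=len)[:,0]
    P=np.array([ray("wrist",(y,x),TZ[n],c)[:2] for x,y in cs],np.float32);q=cv2.minAreaRect(P)
    print(n,round(a["conf"],2),np.round(q[0],1),np.round(q[1],1),round(q[2],1))
print(read_state()["ee_pos"])
E
```

```text
spoon [634.5  49.8] [647.7 -66.8] 96.45881637871868 org from tail [6.40106991e+02 2.71575361e-01] from bowl [640.23693978  -0.87630138]
rest [[402.7 124.4]
 [450.1 130. ]
 [467.5 -36.5]
 [419.8 -41.7]] [435.025  44.05 ] [np.float64(95.87789456274733), np.float64(95.9660112900084)] [166.97790273  47.72965535 167.4067203   47.98260101]
square [561.325 100.1  ]
round [521.6  -6.9] [599.9   1.5] [558.9  34.8] [562.7 -43.7]
spoon_rest 0.75 [434.1  44.5] [ 51.8 169.5] 6.0
spoon_rest 0.55 [560.6 100.9] [71.5 71.4] 83.2
round_coaster 0.9 [559.6  -3.8] [78.6 78.2] 6.2
square_coaster 0.73 [560.3 100.9] [72.8 72.3] 83.2
[624.70396287   8.52892103 233.90283472]
```

servo_tool --targets '[[40,[0.29,0.2,0.6],[0,0,0]],[40,[0.29,0.2,1.4],[0,0,0]],[40,[0.29,0.2,2.2],[0,0,0]],[40,[0.29,0.2,2.7],[0,0,0]],[40,[0.29,0.2,2.85],[0,0,0]],[40,[0.29,0.2,2.92],[0,0,0]],[40,[0.29,0.2,2.92],[0,0,0]],[40,[0.29,0.2,2.92],[0,0,0]]]'

```text
time_s: 20.4
ee_pos: [640.9, 0.1, 89.4]
orientation: [3.137, 0.169, 0.004]
force: [0.4, 0.2, -0.2]
finger_gap: 37.0
```

servo_tool --targets '[[40,[0,0,0.05],[0,0,0]],[20,[0,0,0.05],[0,0,0]],[8,[0,0,0.05],[0,0,0]],[5,[0,0,0.05],[0,0,0]],[5,[0,0,0.05],[0,0,0]],[5,[0,0,0.05],[0,0,0]],[5,[0,0,0.05],[0,0,0]],[5,[0,0,0.05],[0,0,0]]]'

```text
time_s: 21.2
ee_pos: [640.2, 0.2, 85.5]
orientation: [3.137, 0.169, 0.0]
force: [-1.2, 0.8, 2.0]
finger_gap: 12.4
```

servo_tool --targets '[[5,[0,0,-0.5],[0,0,0]],[5,[0,0,-1.2],[0,0,0]],[5,[-0.8,-0.27,-1.2],[0,0,0]],[5,[-1.6,-0.53,-1.2],[0,0,0]],[5,[-2.4,-0.8,-1.2],[0,0,0]],[5,[-3.2,-1.06,-1.2],[0,0,0.06]],[5,[-4.01,-1.33,-1.2],[0,0,0.06]],[5,[-4.01,-1.33,-1.2],[0,0,0.06]]]'

```text
time_s: 22.0
ee_pos: [429.0, 45.5, 144.9]
orientation: [-3.137, -0.162, 0.008]
force: [1.0, 0.4, -0.2]
finger_gap: 12.4
```

```bash
python3 - <<'E'
from h import *
look("wrist",["spoon","spoon_rest"],"w5",tz=dict(TZ,spoon=65))
E
```

```text
tcp [429.   45.5 144.9] rv [-3.137 -0.162  0.008] F [ 1.   0.4 -0.2] gap 12.4 t 22.0
spoon tip 0.58 [259. 282.] [431.9  19. ]
   mask 0.87 [196. 282.] rect [426.3  59.8] [ 32.1 105.7] 4.3 ell [array([426.1,  70.8]), array([ 28.8, 113.7])]
spoon_rest tip 0.73 [227. 289.] [433.7  43.6]
```

View pics/w5.png

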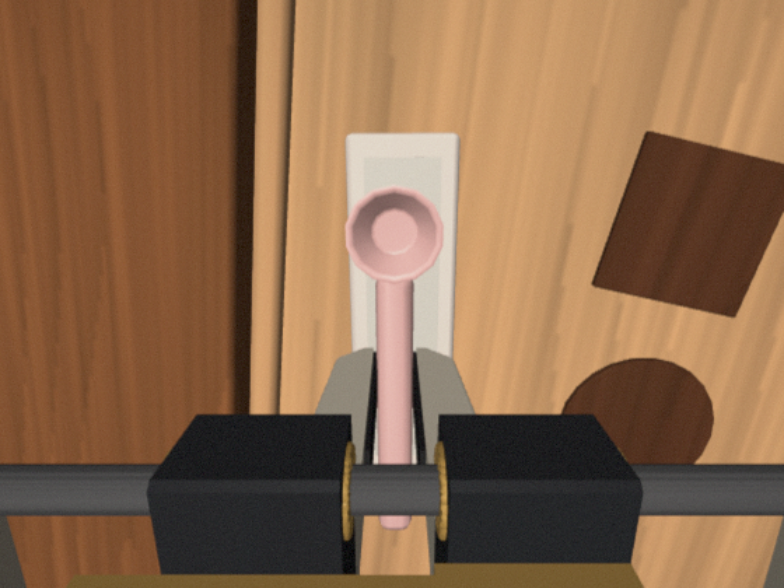

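The spoon is held in line with the tool, over the rest (top corners (347,134) and (458,134), bowl at (395,234)). The arm was still settling at that moment, so I'll go lower and check the offset.

servo_tool --targets '[[5,[0,0,0.2],[0,0,0]],[5,[0,0,0.5],[0,0,0]],[5,[0,0,0.8],[0,0,0]],[5,[0,0,0.8],[0,0,0]],[5,[0,0,0.8],[0,0,0]]]'

```text
time_s: 22.75
ee_pos: [433.9, 44.7, 105.0]
orientation: [-3.137, -0.16, 0.001]
force: [1.5, -0.1, -0.7]
finger_gap: 12.5
```

```bash
python3 - <<'E'
from h import *
look("wrist",["spoon","spoon_rest"],"w6",tz=dict(TZ,spoon=29))
E
```

```text
tcp [433.9  44.7 105. ] rv [-3.137e+00 -1.600e-01  1.000e-03] F [ 1.5 -0.1 -0.7] gap 12.5 t 22.75
spoon tip 0.83 [260. 282.] [435.2  36.3]
   mask 0.76 [200. 280.] rect [431.3  60.6] [ 31.3 103.2] 4.2 ell [array([431.2,  71.1]), array([ 28.2, 110.6])]
spoon_rest tip 0.74 [246. 283.] [434.7  45.5]
```

View pics/w6.png

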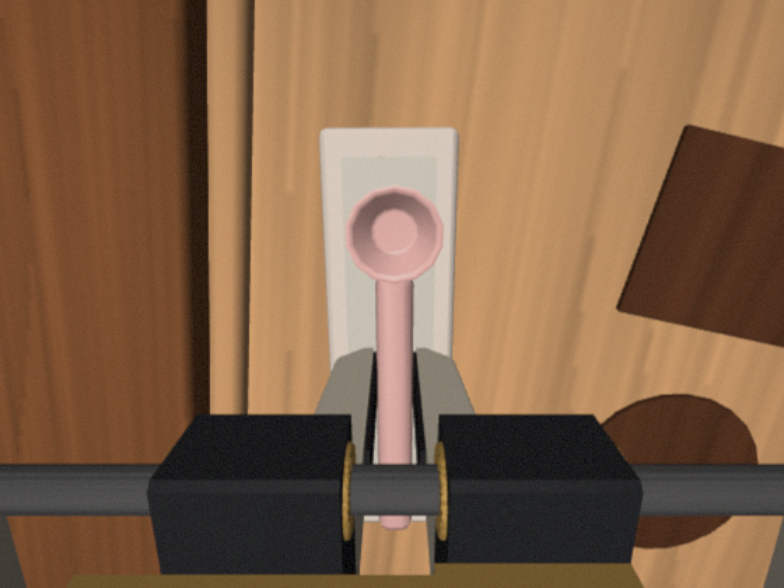

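```bash
python3 - <<'E'
from h import *
f=lambda x,y,z:np.round(ray("wrist",(y/1.4,x/1.4),z)[:2],1)
a,b,c,d=f(321,129,6),f(458,129,6),f(330,365,6),f(452,365,6);print(a,b,c,d)
u=(a-c+b-d);u/=np.linalg.norm(u);ctr=(a+b)/2-85*u;print("rest ctr",ctr,np.degrees(np.arctan2(u[1],u[0])))
p=f(395,187,29);q=f(395,235,30.5);t=f(396,528,26);v=(q-t)/np.linalg.norm(q-t);print(p,q,t,np.linalg.norm(q-t),"spoon",t+67.5*v,q-51*v,np.degrees(np.arctan2(v[1],v[0])))
s=read_state();print(s["ee_pos"])
print("diff tool", R.from_rotvec(s["orientation"]).inv().apply(np.r_[ctr-(t+q+16.5*v)/2,0])/50)
E
```

```text
[400.2 126.4] [448.  131.4] [409.1  36. ] [458.3  41. ]
rest ctr [433.07607755  44.3752697 ] 96.06178878872866
[427.8 111.3] [429.3  96.3] [442.1 -23.6] 120.58130037447765 spoon [434.93470988  43.51861603] [434.71377476  45.58815678] 96.09356797030006
[434.00282697  44.75511003 105.83386493]
diff tool [-3.51442828e-02 -2.32181583e-05 -3.30287713e-05]
```

servo_tool --targets '[[5,[-0.035,0,0.15],[0,0,0]],[5,[-0.035,0,0.27],[0,0,0]],[5,[-0.035,0,0.27],[0,0,0]],[5,[-0.035,0,0.27],[0,0,0]],[20,[-0.035,0,0.27],[0,0,0]],[40,[-0.035,0,0.27],[0,0,0]],[40,[-0.035,0,0.27],[0,0,0]]]'

```text
time_s: 23.7
ee_pos: [432.0, 44.6, 91.9]
orientation: [3.137, 0.161, 0.0]
force: [-0.4, -0.3, -1.1]
finger_gap: 29.9
```

servo_tool --targets '[[40,[-0.035,0,-0.3],[0,0,0]],[50,[-0.035,0,-1.2],[0,0,0]],[60,[-0.035,0,-2.0],[0,0,0]],[70,[-0.035,0,-2.9],[0,0,0]],[80,[-0.035,0,-3.3],[0,0,0]],[80,[-0.035,0,-3.3],[0,0,0]]]'

```text
time_s: 24.3
ee_pos: [431.1, 44.4, 259.5]
orientation: [3.137, 0.16, 0.009]
force: [0.0, -0.3, -1.0]
finger_gap: 72.1
```

```bash
python3 - <<'E'
from h import *
look("wrist",["spoon","spoon_rest","straw_cup","egg_cup"],"w7")
E
```

```text
tcp [431.1  44.4 259.5] rv [3.137 0.16  0.009] F [ 0.  -0.3 -1. ] gap 72.1 t 24.3
spoon tip 0.86 [185. 278.] [429.8  43.6]
   mask 0.75 [164. 284.] rect [431.6  44.4] [ 31.5 134.7] 5.0 ell [array([430.7,  58.3]), array([ 27.6, 144.4])]
spoon_rest tip 0.76 [184. 283.] [434.2  45. ]
   mask 0.86 [179. 290.] rect [432.2  45.1] [ 49.6 168.2] 6.1 ell [array([432.2,  46. ]), array([ 53.9, 218.3])]
   mask 0.18 [ 14. 467.] rect [511.2 185.7] [209.8  29.4] 6.0 ell [array([591.3, 195.5]), array([ 23.9, 308.6])]
```

View pics/w7.png

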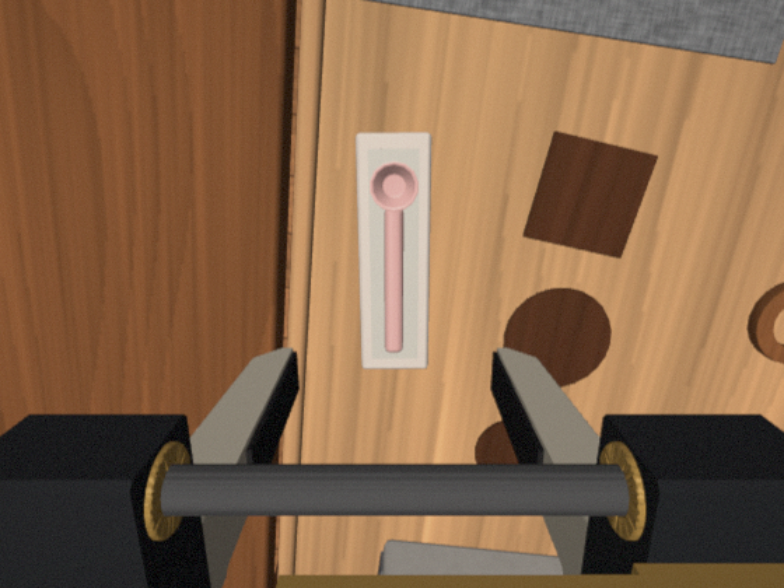

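The spoon lies centred and lengthwise on the rest (spoon at (394,258), rest at (394,250)). Next I'll go back to the straw cup.

servo_tool --targets '[[80,[0.12,-1.0,0],[0,0,0.3]],[80,[0.24,-2.0,0],[0,0,0.6]],[80,[0.36,-3.0,0],[0,0,0.9]],[80,[0.48,-3.9,0],[0,0,1.17]],[80,[0.52,-4.39,0],[0,0,1.17]],[80,[0.52,-4.39,0],[0,0,1.17]],[80,[0.52,-4.39,0],[0,0,1.17]],[80,[0.52,-4.39,0],[0,0,1.17]]]'

```text
time_s: 25.55
ee_pos: [433.7, 264.5, 256.7]
orientation: [3.141, -0.001, -0.001]
force: [0.3, 0.1, -0.1]
finger_gap: 74.5
```

servo_tool --targets '[[80,[0.01,-0.01,0.6],[0,0,0]],[80,[0.01,-0.01,1.3],[0,0,0]],[80,[0.01,-0.01,2.0],[0,0,0]],[80,[0.01,-0.01,2.45],[0,0,0]],[80,[0.01,-0.01,2.45],[0,0,0]],[80,[0.01,-0.01,2.45],[0,0,0]]]'

```text
time_s: 26.15
ee_pos: [434.6, 265.3, 135.0]
orientation: [3.142, -0.001, 0.0]
force: [-0.0, 1.0, 0.7]
finger_gap: 74.5
```

servo_tool --targets '[[60,[0,0,0],[0,0,0]],[50,[0,0,0],[0,0,0]],[50,[0,0,0],[0,0,0]],[50,[0,0,0],[0,0,0]],[50,[0,0,0],[0,0,0]],[50,[0,0,0],[0,0,0]],[50,[0,0,0],[0,0,0]]]'

```text
time_s: 26.85
ee_pos: [434.7, 266.0, 135.6]
orientation: [-3.141, -0.0, -0.003]
force: [-0.9, -2.4, 8.2]
finger_gap: 59.6
```

servo_tool --targets '[[50,[0,0,-0.6],[0,0,0]],[50,[0,0,-1.3],[0,0,0]],[50,[0.2,0.6,-1.8],[0,0,0]],[50,[0.6,1.4,-1.8],[0,0,0]],[50,[1.0,2.2,-1.8],[0,0,0]],[50,[1.4,3.0,-1.8],[0,0,0]],[50,[1.8,3.8,-1.8],[0,0,0]],[50,[2.2,4.6,-1.8],[0,0,0]]]'

```text
time_s: 27.65
ee_pos: [544.7, 34.1, 224.9]
orientation: [-3.142, -0.0, -0.001]
force: [0.7, -0.3, -0.6]
finger_gap: 59.6
```

servo_tool --targets '[[50,[0.29,0.6,0],[0,0,0]],[50,[0.29,0.76,0.3],[0,0,0]],[50,[0.29,0.76,1.0],[0,0,0]],[50,[0.29,0.76,1.4],[0,0,0]],[50,[0.29,0.76,1.4],[0,0,0]],[50,[0.29,0.76,1.4],[0,0,0]],[50,[0.29,0.76,1.4],[0,0,0]]]'

```text
time_s: 28.35
ee_pos: [559.4, -2.0, 155.9]
orientation: [3.141, 0.001, 0.003]
force: [0.6, -0.8, -1.1]
finger_gap: 59.6
```

```bash
python3 - <<'E'
from h import *
look("wrist",["straw_cup","round_coaster"],"w8")
E
```

```text
tcp [559.4  -2.  155.9] rv [3.141e+00 1.000e-03 3.000e-03] F [ 0.6 -0.8 -1.1] gap 59.6 t 28.35
straw_cup tip 0.79 [235. 281.] [559.5 -15.1]
   mask 0.61 [275. 283.] rect [560.    7.2] [68.  67.1] 89.9 ell [array([559.8,   1.1]), array([66.2, 73.5])]
   mask 0.97 [193. 279.] rect [558.8   9.7] [77.7 52. ] 1.2 ell [array([559.4,  -5.7]), array([73.8, 78.5])]
```

View pics/w8.png

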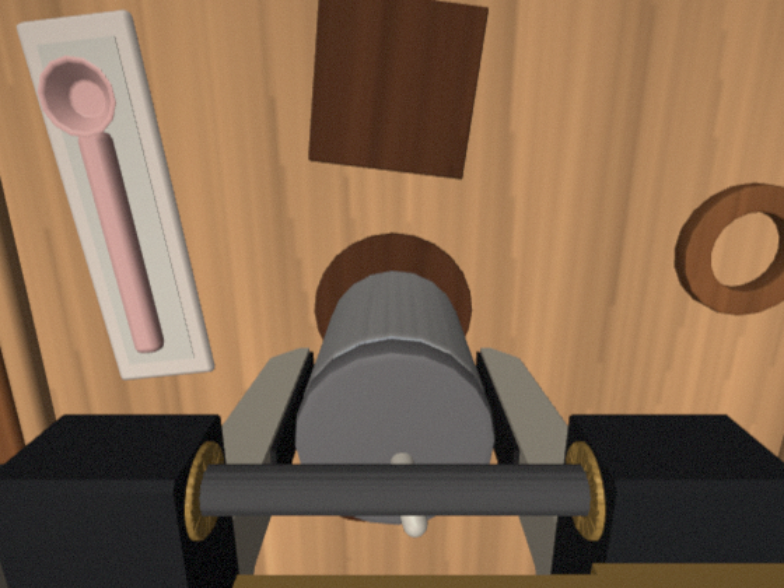

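```bash
python3 - <<'E'
from h import *
f=lambda x,y,z:np.round(ray("wrist",(y/1.4,x/1.4),z)[:2],1)
z0=read_state()["ee_pos"]; print(z0); zb=z0[2]-131
print("coaster",f(315,303,4),f(471,303,4),f(393,233,4)-[0,40],"cup base",f(395,272,zb)-[0,30], "lid",f(299,418,zb+89),f(493,418,zb+89))
a=masks_of("round_coaster","wrist")[0]["pixels"].astype(np.uint8)
cs=max(cv2.findContours(a,0,1)[0],key=len)[:,0]; P=np.array([ray("wrist",(y,x),4)[:2] for x,y in cs]); c=P[:,1].max()
from scipy.optimize import least_squares
r=least_squares(lambda v:np.hypot(*(P-v).T)-40,[559,-4],loss="soft_l1",f_scale=.5); print("fit",r.x,len(P),np.median(abs(r.fun)))
E
```

```text
[558.97250181  -1.99548531 155.05477381]
coaster [519.9   1. ] [597.8   1. ] [558.9  -3.7] cup base [559.8  -7.6] lid [532.1   3.2] [587.6   3.1]
fit [558.40199722  -5.21990372] 324 1.4351833891925558
```

servo_tool --targets '[[50,[-0.016,0,0.15],[0,0,0]],[50,[-0.016,0,0.3],[0,0,0]],[50,[-0.016,0,0.37],[0,0,0]],[50,[-0.016,0,0.37],[0,0,0]],[50,[-0.016,0,0.37],[0,0,0]],[80,[-0.016,0,0.37],[0,0,0]],[80,[-0.016,0,0.37],[0,0,0]],[80,[-0.016,0,0.37],[0,0,0]]]'

```text
time_s: 29.45
ee_pos: [557.9, -2.1, 135.6]
orientation: [-3.142, -0.0, 0.0]
force: [0.6, 0.4, 0.1]
finger_gap: 74.0
```

servo_tool --targets '[[80,[-0.016,0,0.0],[0,0,0]],[80,[-0.016,0,-0.7],[0,0,0]],[80,[-0.016,0,-1.5],[0,0,0]],[80,[-0.016,0,-2.2],[0,0,0]],[75,[-0.1,-1,-2.6],[0,0,0]],[75,[-0.2,-2,-2.6],[0,0,0]],[75,[-0.3,-3,-2.6],[0,0,0]],[75,[-0.4,-4,-2.6],[0,0,0]]]'

```text
time_s: 30.25
ee_pos: [537.9, 195.2, 266.1]
orientation: [-3.141, 0.0, -0.001]
force: [1.0, 0.3, 0.4]
finger_gap: 69.5
```

servo_tool --targets '[[75,[-0.23,-1.3,0.5],[0,0,0]],[75,[-0.23,-1.3,1.0],[0,0,0]],[75,[-0.23,-1.3,1.0],[0,0,0]],[75,[-0.23,-1.3,1.0],[0,0,0]],[75,[-0.23,-1.3,1.0],[0,0,0]]]'

```text
time_s: 30.75
ee_pos: [527.7, 257.5, 217.2]
orientation: [-3.141, 0.002, -0.003]
force: [-0.8, 1.5, 0.1]
finger_gap: 69.8
```

```bash
python3 - <<'E'
from h import *
look("wrist",["egg_cup"]); print(read_state()["ee_pos"])
look("top",["straw_cup","round_coaster","spoon","spoon_rest"])
print(read_state()["ee_pos"])
E
```

```text
tcp [527.7 257.5 217.2] rv [-3.141e+00  2.000e-03 -3.000e-03] F [-0.8  1.5  0.1] gap 69.8 t 30.75
egg_cup tip 0.74 [196. 280.] [527.1 257.3]
   mask 0.77 [214. 279.] rect [527.8 264.4] [55.5 46.4] 89.9 ell [array([527.8, 263.1]), array([45.5, 55.3])]
[527.5215344  257.59142156 217.03172275]
tcp [527.5 257.6 217. ] rv [-3.141e+00  2.000e-03 -2.000e-03] F [ 0.2 -0.   0.7] gap 69.9 t 30.9
straw_cup tip 0.82 [222. 271.] [549.1  -5.9]
   mask 0.95 [211. 267.] rect [546.4  -3.3] [58.3 75.6] 84.2 ell [array([547.1,  -4. ]), array([58.7, 76.9])]
round_coaster tip 0.91 [217. 271.] [557.6  -6.6]
   mask 0.76 [230. 259.] rect [544.1   1.1] [80.6 52.3] 77.2 ell [array([555.3,  -1.5]), array([69.4, 74.4])]
spoon tip 0.69 [292. 242.] [435.1  53.5]
   mask 0.57 [292. 235.] rect [426.3  47.6] [ 31.  133.9] 1.1 ell [array([429.1,  60.5]), array([ 26.3, 141.4])]
spoon_rest tip 0.91 [295. 246.] [430.6  48.2]
   mask 0.57 [298. 250.] rect [430.1  47.4] [ 51.4 170.6] 6.6 ell [array([429.8,  48.6]), array([ 53.8, 219.9])]
[526.86493384 258.43236751 215.90652495]
```

servo_tool --targets '[[75,[0,-0.07,0.6],[0,0,0]],[75,[0,-0.07,1.3],[0,0,0]],[75,[0,-0.07,1.8],[0,0,0]],[75,[0,-0.07,1.95],[0,0,0]],[75,[0,-0.07,1.95],[0,0,0]],[75,[0,-0.07,1.95],[0,0,0]]]'

```text
time_s: 31.95
ee_pos: [527.4, 262.2, 119.6]
orientation: [-3.141, -0.0, -0.002]
force: [-0.3, 0.4, 1.2]
finger_gap: 70.1
```

servo_tool --targets '[[55,[0,0,0],[0,0,0]],[40,[0,0,0],[0,0,0]],[40,[0,0,0],[0,0,0]],[40,[0,0,0],[0,0,0]],[40,[0,0,0],[0,0,0]],[40,[0,0,0],[0,0,0]],[40,[0,0,0],[0,0,0]]]'

```text
time_s: 32.65
ee_pos: [527.1, 262.1, 118.9]
orientation: [-3.141, -0.0, -0.001]
force: [-0.3, -0.5, 6.6]
finger_gap: 47.4
```

servo_tool --targets '[[40,[0,0,-0.6],[0,0,0]],[40,[0,0,-1.4],[0,0,0]],[40,[0,0,-2.2],[0,0,0]],[40,[0,0.4,-2.8],[0,0,0]],[40,[0.05,1.3,-2.8],[0,0,0]],[40,[0.1,2.2,-2.8],[0,0,0]],[40,[0.15,3.1,-2.8],[0,0,0]],[40,[0.2,4.0,-2.8],[0,0,0]]]'

```text
time_s: 33.45
ee_pos: [536.5, 60.3, 258.3]
orientation: [-3.142, -0.001, 0.0]
force: [0.9, 0.6, 0.1]
finger_gap: 47.5
```

servo_tool --targets '[[40,[0.04,0.9,0],[0,0,0]],[40,[0.08,1.8,0],[0,0,0]],[40,[0.12,2.7,0],[0,0,0]],[40,[0.12,3.28,0],[0,0,0]],[40,[0.12,3.28,0.8],[0,0,0]],[40,[0.12,3.28,1.6],[0,0,0]],[40,[0.12,3.28,2.2],[0,0,0]],[40,[0.12,3.28,2.2],[0,0,0]]]'

```text
time_s: 34.25
ee_pos: [541.0, -101.7, 144.9]
orientation: [-3.14, 0.0, 0.011]
force: [0.4, -0.0, -0.1]
finger_gap: 47.5
```

servo_tool --targets '[[40,[0,0,0],[0,0,0]],[40,[0,0,0],[0,0,0]]]'

```text
time_s: 34.45
ee_pos: [543.7, -102.2, 150.1]
orientation: [3.141, 0.0, 0.004]
force: [0.3, 0.3, -1.0]
finger_gap: 47.4
```

```bash
cat >> h.py <<'E'
from scipy.optimize import least_squares
E
python3 - <<'E'
from h import *
look("wrist",["egg_cup","small_coaster"],"w9")
m=masks_of("small_coaster","wrist")
if m:
  cs=max(cv2.findContours(m[0]["pixels"].astype(np.uint8),0,1)[0],key=len)[:,0]; P=np.array([ray("wrist",(y,x),4)[:2] for x,y in cs])
  print(least_squares(lambda v:np.hypot(*(P-v).T)-30,[543,-102],loss="soft_l1",f_scale=.5).x)
E
```

```text
tcp [ 543.7 -102.2  150.1] rv [3.141 0.    0.004] F [ 0.3  0.3 -1. ] gap 47.4 t 34.45
egg_cup tip 0.92 [247. 282.] [ 545.1 -122.2]
   mask 0.7 [284. 281.] rect [ 544.  -109.1] [57.4 69.7] 1.0 ell [array([ 544.2, -113.6]), array([56.6, 72.7])]
small_coaster tip 0.97 [222. 283.] [ 545.7 -103. ]
   mask 0.61 [207. 277.] rect [541.6 -96. ] [58.8 44.2] 5.2 ell [array([ 542.1, -101. ]), array([53.8, 56. ])]
[ 541.43708043 -103.99744596]
```

View pics/w9.png

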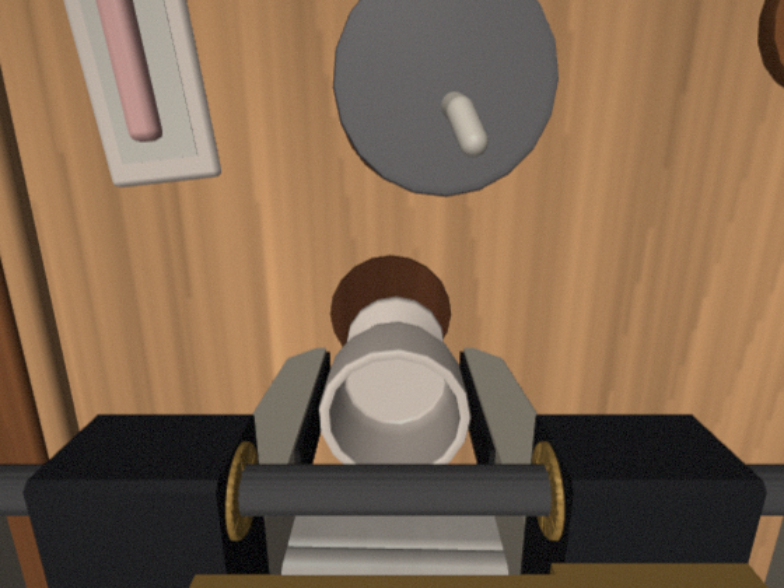

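```bash
python3 - <<'E'
from h import *
f=lambda x,y,z:np.round(ray("wrist",(y/1.4,x/1.4),z)[:2],1)
p=read_state()["ee_pos"];zb=p[2]-115.5;print(p)
print("coaster",f(331,311,4),f(450,311,4),f(390.5,256,4)-[0,30],"foot",f(395.5,298,zb+2)-[0,21],"rim",f(395,412,zb+62))
E
```

```text
[ 543.08338781 -102.07670428  149.05415044]
coaster [ 512.7 -101.2] [ 570.9 -101.2] [ 541.8 -103.6] foot [ 544.1 -105.2] rim [ 543.7 -101.9]
```

servo_tool --targets '[[40,[-0.04,0,0.25],[0,0,0]],[40,[-0.04,0,0.47],[0,0,0]],[40,[-0.04,0,0.575],[0,0,0]],[40,[-0.04,0,0.575],[0,0,0]],[40,[-0.04,0,0.575],[0,0,0]],[75,[-0.04,0,0.575],[0,0,0]],[75,[-0.04,0,0.575],[0,0,0]],[75,[-0.04,0,0.575],[0,0,0]]]'

```text
time_s: 35.55
ee_pos: [540.9, -102.0, 119.4]
orientation: [-3.142, -0.0, 0.0]
force: [0.4, 0.2, 0.1]
finger_gap: 66.5
```

servo_tool --targets '[[75,[-0.04,0,0.4],[0,0,0]],[75,[-0.04,0,-0.4],[0,0,0]],[75,[-0.04,0,-1.2],[0,0,0]],[75,[-0.04,0,-2.0],[0,0,0]],[75,[0.2,-0.9,-2.3],[0,0,0]],[75,[0.5,-1.8,-2.3],[0,0,0]],[75,[0.8,-2.7,-2.3],[0,0,0]],[75,[1.1,-3.6,-2.3],[0,0,0]]]'

```text
time_s: 36.35
ee_pos: [596.2, 79.8, 234.8]
orientation: [-3.142, 0.0, -0.001]
force: [-0.5, -0.7, -0.5]
finger_gap: 69.7
```

servo_tool --targets '[[75,[0.2,-0.9,0],[0,0,0]],[75,[0.4,-1.8,0],[0,0,0]],[75,[0.5,-2.7,0],[0,0,0]],[75,[0.5,-3.5,0.4],[0,0,0]],[75,[0.5,-3.6,1.0],[0,0,0]],[75,[0.5,-3.6,1.0],[0,0,0]],[75,[0.5,-3.6,1.0],[0,0,0]],[75,[0.5,-3.6,1.0],[0,0,0]]]'

```text
time_s: 37.15
ee_pos: [621.6, 257.2, 186.3]
orientation: [-3.141, 0.002, -0.003]
force: [-0.3, 0.1, 0.6]
finger_gap: 69.9
```

```bash
python3 - <<'E'
from h import *
look("wrist",["snack_pot"])
E
```

```text
tcp [621.6 257.2 186.3] rv [-3.141e+00  2.000e-03 -3.000e-03] F [-0.3  0.1  0.6] gap 69.9 t 37.15
snack_pot tip 0.6 [206. 279.] [620.2 257.6]
   mask 0.94 [220. 280.] rect [624.1 263.4] [62.9 55.3] 65.7 ell [array([622.8, 263.4]), array([53.7, 64. ])]
```

servo_tool --targets '[[75,[0.01,-0.03,0.6],[0,0,0]],[75,[0.01,-0.03,1.2],[0,0,0]],[75,[0.01,-0.03,1.55],[0,0,0]],[75,[0.01,-0.03,1.62],[0,0,0]],[75,[0.01,-0.03,1.62],[0,0,0]],[75,[0.01,-0.03,1.62],[0,0,0]]]'

```text
time_s: 37.9
ee_pos: [622.1, 259.6, 105.2]
orientation: [-3.141, -0.0, -0.003]
force: [0.1, -0.4, -0.0]
finger_gap: 69.8
```

servo_tool --targets '[[55,[0,0,0],[0,0,0]],[50,[0,0,0],[0,0,0]],[50,[0,0,0],[0,0,0]],[50,[0,0,0],[0,0,0]],[50,[0,0,0],[0,0,0]],[50,[0,0,0],[0,0,0]],[50,[0,0,0],[0,0,0]]]'

```text
time_s: 38.6
ee_pos: [621.7, 259.6, 104.6]
orientation: [-3.141, -0.0, -0.002]
force: [-2.0, -0.7, 5.4]
finger_gap: 56.4
```

servo_tool --targets '[[50,[0,0,-0.4],[0,0,0]],[50,[0,0,-0.8],[0,0,0]],[50,[-0.4,0.8,-0.8],[0,0,0]],[50,[-0.8,1.6,-0.8],[0,0,0]],[50,[-1.1,2.4,-0.8],[0,0,0]],[50,[-1.24,3.17,-0.8],[0,0,0]],[50,[-1.24,3.17,-0.5],[0,0,0]],[50,[-1.24,3.17,-0.5],[0,0,0]]]'

```text
time_s: 39.4
ee_pos: [558.7, 100.4, 127.3]
orientation: [3.141, -0.002, -0.004]
force: [-0.1, 0.7, -1.0]
finger_gap: 56.3
```

servo_tool --targets '[[50,[0,0,0],[0,0,0]],[50,[0,0,0],[0,0,0]]]'

```text
time_s: 39.6
ee_pos: [559.7, 102.0, 128.8]
orientation: [-3.141, -0.002, -0.001]
force: [0.6, 0.1, -0.8]
finger_gap: 56.5
```

```bash
python3 - <<'E'
from h import *
look("wrist",["snack_pot","square_coaster"],"w10")
E
```

```text
tcp [559.7 102.  128.8] rv [-3.141e+00 -2.000e-03 -1.000e-03] F [ 0.6  0.1 -0.8] gap 56.5 t 39.6
snack_pot tip 0.56 [249. 281.] [559.5  90. ]
   mask 0.71 [278. 278.] rect [559.9 103.5] [65.4 67.2] 0.1 ell [array([560. ,  99.2]), array([66. , 71.7])]
   mask 0.71 [ 35. 249.] rect [533.4 213.9] [253.3  37.7] 0.1 ell [array([558.4, 215.7]), array([ 36.6, 371.6])]
```

View pics/w10.png

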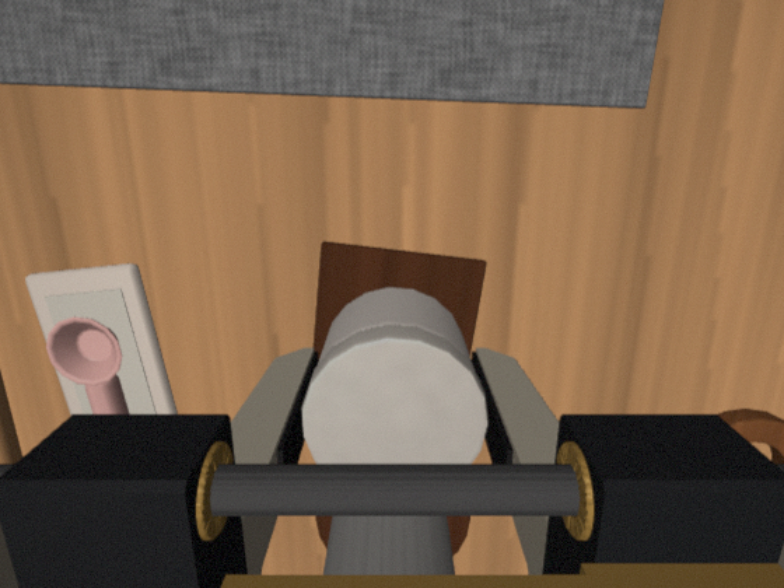

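```bash
python3 - <<'E'
from h import *
f=lambda x,y,z:ray("wrist",(y/1.4,x/1.4),z)[:2]
p=read_state()["ee_pos"];zb=p[2]-101.6;print(p,zb)
a,b=f(322,242,4),f(486,261,4);u=(b-a)/np.linalg.norm(b-a);n=np.array([u[1],-u[0]]);print(a,b,np.linalg.norm(b-a),"coaster",(a+b)/2+36*n)
print("pot base",f(395,290,zb)-[0,28.5],"lid",f(305,403,zb+54),f(487,403,zb+54))
print("right edge pt",f(471,350,4),"left",f(315,350,4))
E
```

```text
[559.46943235 101.38799289 128.79279571] 27.192795713765207
[529.01703012 140.73086986] [599.41113822 132.4613856 ] 70.87816888197858 coaster [560.013899   100.84198889]
pot base [560.10650245  98.00308907] lid [533.3614008  108.14819864] [587.2629138  108.17589945]
right edge pt [594.90115768  90.69794935] left [523.70618754  90.65303497]
```

servo_tool --targets '[[50,[0,-0.01,0.2],[0,0,0]],[50,[0,-0.01,0.4],[0,0,0]],[50,[0,-0.01,0.47],[0,0,0]],[50,[0,-0.01,0.47],[0,0,0]],[50,[0,-0.01,0.47],[0,0,0]],[78,[0,-0.01,0.47],[0,0,0]],[78,[0,-0.01,0.47],[0,0,0]],[78,[0,-0.01,0.47],[0,0,0]]]'

```text
time_s: 40.65
ee_pos: [559.3, 101.4, 104.7]
orientation: [3.142, 0.0, -0.001]
force: [0.0, -0.6, 0.6]
finger_gap: 71.6
```

servo_tool --targets '[[78,[0,-0.01,0.3],[0,0,0]],[78,[0,-0.01,-0.5],[0,0,0]],[78,[0,-0.01,-1.3],[0,0,0]],[78,[0,-0.01,-2.1],[0,0,0]],[78,[0,-0.9,-2.8],[0,0,0]],[78,[-0.4,-1.8,-2.8],[0,0,0]],[78,[-0.8,-2.7,-2.8],[0,0,0]],[78,[-1.2,-3.6,-2.8],[0,0,0]]]'

```text
time_s: 41.45
ee_pos: [499.6, 280.6, 244.3]
orientation: [3.142, -0.001, -0.0]
force: [1.0, 0.2, -0.3]
finger_gap: 72.8
```

servo_tool --targets '[[78,[-0.4,-0.9,-0.3],[0,0,0]],[78,[-0.8,-1.8,-0.6],[0,0,0]],[78,[-0.8,-2,-0.6],[0,0,0]],[78,[-0.8,-2,-0.6],[0,0,0]],[78,[-0.8,-2,-0.6],[0,0,0]]]'

```text
time_s: 41.95
ee_pos: [460.7, 378.0, 273.8]
orientation: [3.14, -0.0, -0.002]
force: [1.0, -0.7, -0.6]
finger_gap: 72.5
```

```bash
python3 - <<'E'
from h import *
look("top",["straw_cup","egg_cup","snack_pot","spoon","spoon_rest","round_coaster","small_coaster","square_coaster"],"top3")
E
```

```text
tcp [460.7 378.  273.8] rv [ 3.14e+00 -0.00e+00 -2.00e-03] F [ 1.  -0.7 -0.6] gap 72.5 t 41.95
straw_cup tip 0.62 [220. 268.] [5.531e+02 4.000e-01]
   mask 0.93 [211. 268.] rect [545.6  -3.3] [58.3 74. ] 84.2 ell [array([546.7,  -4.1]), array([58.6, 75.9])]
   mask 0.84 [215. 332.] rect [ 532.7 -101.4] [47.4 56.9] 83.3 ell [array([ 534.3, -100.4]), array([46.4, 57.9])]
snack_pot tip 0.74 [222. 207.] [559.3 102.8]
   mask 0.93 [214. 206.] rect [551.6 100.8] [67.  56.5] 21.5 ell [array([552.7, 101.4]), array([56.6, 68.3])]
spoon tip 0.86 [293. 246.] [433.2  46.7]
   mask 0.8 [292. 235.] rect [426.5  47.5] [ 31.2 133.6] 1.0 ell [array([429.4,  60.8]), array([ 26.5, 142.6])]
spoon_rest tip 0.85 [294. 247.] [430.9  46.7]
   mask 0.63 [298. 253.] rect [429.2  47.3] [ 51.7 168.5] 5.3 ell [array([429.7,  46.9]), array([ 52.4, 213.7])]
round_coaster tip 0.55 [219. 269.] [554.7  -2.5]
   mask 0.73 [232. 260.] rect [544.9   0.7] [78.1 52.4] 81.3 ell [array([556.9,  -2.2]), array([71.7, 73. ])]
small_coaster tip 0.56 [222. 331.] [ 538.3 -106.4]
   mask 0.62 [230. 320.] rect [531.5 -94.8] [59.  37.3] 52.5 ell [array([ 540.3, -101.9]), array([54. , 55.6])]
square_coaster tip 0.59 [220. 205.] [563.5 106.5]
   mask 0.62 [232. 212.] rect [556.6 104.4] [74. 71.] 84.2 ell [array([557.1, 103.1]), array([75.5, 80.1])]
```

View pics/top3.png

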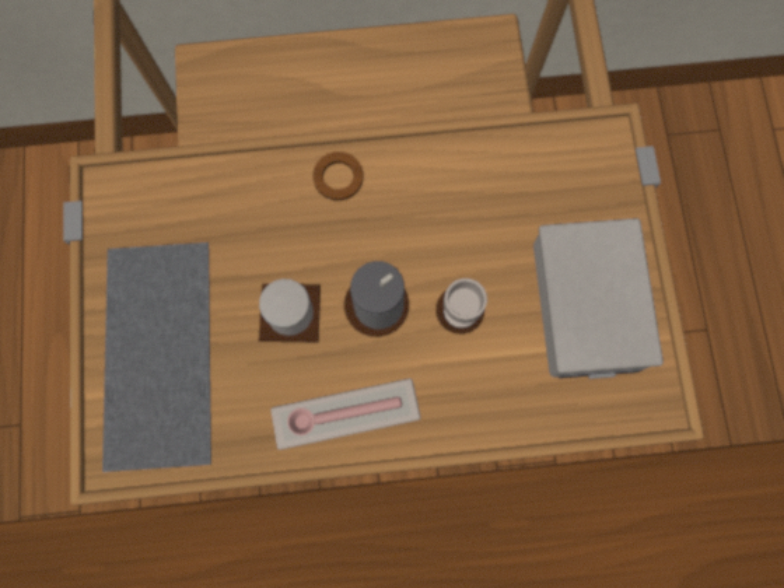

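The top view shows everything home, the spoon on the rest ((301,421) to (398,404)), and the lunch box and ring unmoved. I'll take one zoomed crop to check the centring.

```bash
python3 - <<'E'
from h import *
im=get_image("top"); save("crop",im[180:250,178:358],4.4)
E
```

```text
(no output)
```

View pics/crop.png

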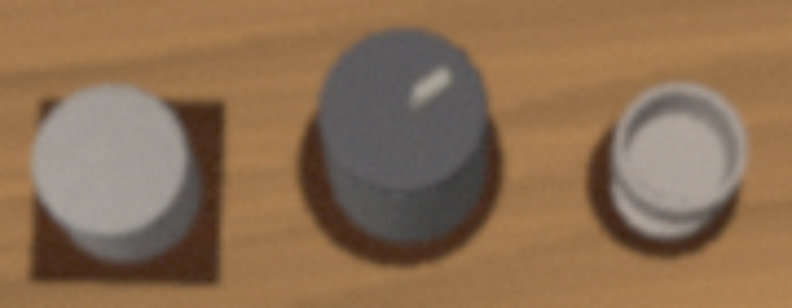

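```bash
python3 - <<'E'
from h import *
f=lambda x,y,z:np.round(ray("top",(180+y/4.4,178+x/4.4),z)[:2],1)
print("pot",f(110,161,58),"sq",np.mean([f(*p,4) for p in[(40,100),(222,102),(219,283),(32,278)]],0))
print("cup",f(404,108,94),"coaster",f(300,167,4),f(502,167,4),f(401,265,4)+[40,0])
print("egg",f(680,150,66),"foot",f(666,240,5)+[21,0],"coaster",f(588,182,4),f(742,182,4),f(665,256,4)+[30,0])
E
```

```text
pot [555. 102.] sq [556.675 102.425]
cup [554.4  -5.5] coaster [559.  36.] [551.1 -41.4] [556.8   1. ]
egg [ 536.3 -102.6] foot [ 537.  -100.5] coaster [541.8 -73.6] [ 535.8 -132.5] [540.1 -99.5]
```

All three are within about 3 mm of their coaster centres by the top camera, so I'm handing in.

```bash
python3 -c "
from h import *
print(read_state()['time_s'],read_state()['force']);print(hand_in())"
```

```text
42.85 [-0.09575873 -0.10420188  0.40467561]
the job is handed in; nothing more can be done
None
```

I moved the pot, egg cup and straw cup to the grey mat, laid the spoon on the rest, then stood the three back on their own coasters. I handed in at about 43 s, with the gripper open and clear of everything.

**Spoon:** the close wrist-camera view put it within about 1 mm of the rest's centre, lying lengthwise. The top camera's fitted box for the spoon was about 5° off the rest's. I put that down to the round bowl end, as the handle itself lined up in the picture.

**The three on their coasters:** they stood upright throughout, as far as the pictures show. In the last top-camera check:

| Thing | Distance from coaster centre |
|---|---|
| Snack pot | about 2 mm |
| Straw cup | about 3 mm |
| Egg cup | about 3 mm |

**Disagreements:** the wrist and top cameras differed by 2–4 mm in absolute position. For the straw cup and egg cup I set the sideways (y) position from readings that varied by a few mm.

**Other checks:** the lunch box and ring looked unmoved. The wrist forces I read stayed under 10 N.

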